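# Fit the target plate and steer the mirror until the camera sees it

## Task

Take the upright target plate out of its black storage stand and slide it all the way down into the slot of the aluminium holder, and let go of it. Then swing the lever of the sprung mirror turntable until the small camera, which looks into the mirror, sees the cross at the middle of the target plate, and finish while holding the lever at that angle (it springs back if let go). Do not knock over the post holder or the beam block.

Things in the scene. Friction and masses are not known exactly. Their poses are not given: they have to be found in the camera images.
- target_plate: upright aluminium plate, 8 mm thick (its x axis), 64 mm wide (y), 92 mm tall (z), 90 g, alike on both faces: a white square with a black cross. Origin at the centre of its lower edge. At the start it stands in the slot of the storage stand; grip it across its thickness near the upper edge
- target_mark (a point): centre of the black cross, in the middle of the plate's thickness, 52 mm above the plate's lower edge
- plate_store: fixed black storage stand, 24 mm high, in which the plate stands at the start. Origin at the centre of its underside; its slot runs along y, is 12 mm wide, 72 mm long, its floor 8 mm above the table
- target_holder: fixed aluminium holder block beside the imaging station, 48 x 95 mm, 32 mm high. Origin at the centre of its underside; its slot, open at the top, runs along y, 10 mm wide (x) and 69 mm long (y), 20 mm deep, with rounded mouth edges (radius 6 mm). Either face of the plate may look either way
- slot_floor (a point): centre of the floor of the holder's slot, 12 mm above the table; the seated plate's lower edge rests here
- station: fixed black base plate, 217 x 84 x 10 mm, that carries the mirror turntable and the camera. Origin on the table exactly under the turntable's upright axis; x points from the turntable's axis to the camera, z up; the plate reaches from 45 mm behind the axis to 172 mm ahead of it
- camera_lens (a point): front of the small camera's lens, 64 mm above the table and 95 mm from the turntable's axis; the camera looks along the station's -x straight at the mirror. The camera is 85 mm high over the table in all
- mirror_table (a joint): turntable angle, rad: 0 at rest on its stop, mirror squarely facing the camera; grows as the lever swings clockwise seen from above; ends at 0.95. A weak spring (0.5 to 2 N at the lever) turns it back to 0 when let go. The round mirror (19 mm) stands upright with its face on the turning axis, 64 mm above the table; its mount's top is at 81 mm, knobs reach 39 mm behind the axis
- lever_grip (a point): grip point on the lever's upright aluminium blade, 8 mm thick along the swing, 24 mm wide along the lever, top 86 mm above the table; this point is 12 mm below the top, mid-blade, 75 mm from the turning axis. At rest the lever points along the station's +y; it swings towards the camera. The point's x axis is across the blade's thickness and turns with the lever
- sight (a point): the camera's line of sight after the mirror: this point lies on the turning axis, 64 mm above the table, and its x axis points where the camera sees by way of the mirror. At joint 0 that is straight back at the camera; it turns clockwise by twice the angle of the turntable
- post_holder: black post holder with a brass thumb screw, 32 x 47 x 61 mm, standing loose on the right; origin at the centre of its underside
- beam_block: black finned beam block, 26 x 50 x 58 mm, standing loose on the right; origin at the centre of its underside
Things that resemble listed ones, but are neither listed nor needed, are in the scene too. What is shaped like the target_plate but orange or turquoise is not meant. There is more than one size of the target_holder; the job needs the larger.

How it is judged:
By the outcome, as a careful person would: the job done as asked, in the order asked, and still so for the second after the job is handed in, while the arm keeps its last pose, push and grip.
It also fails if it takes over 58 s, if anything falls off the work surface, if the arm or the gripper's body presses on something with over 40 N, if the wrist force passes 120 N, or if a joint passes its speed limit or range.

## Robot

A 6-joint arm with a two-finger parallel gripper is mounted at the origin on a cart in front of the work surface, level with it; the furniture and walls round the work are solid. World frame = base frame: x ahead of the robot, y to its left, z up, the work surface at z = 0. Lengths are in mm, angles in rad, forces in N, time in s.
With the tool pointing down it reaches from about 350 to 725 mm from the base axis. Payload 6 kg.
Tool frame: the origin (TCP) lies midway between the tips of the shut fingers; the grasp point (between the pads) lies 19 mm behind it; z points along the fingers, y is the direction in which the jaws open and shut (so a half turn about z gives the same grasp; the last joint's range is limited). The gripper opens to 85 mm and grips with 20 to 120 N. Pads are 22 mm wide; open, the fingers measure 114 mm over their backs; the gripper's body (76 mm by 85 mm) begins 54 mm behind the grasp point. The pads swing forward as they close: fully open they stand 13 mm farther back than shut.
Start: joints at [-0.846, 0.04, 0.085, 0, -1.615, -0.334], TCP at [228.564, -554.736, 231.261] pointing down, gripper open.
Joint ranges: [-2.56, 2.56], [-1.29, 2.01], [-1.08, 1.49], [-3.29, 1.98], [-2.81, -0.18], [-2.99, 2.99]. Speed limits (rad/s): [2.57, 2.57, 3.01, 3.14, 3.14, 3.14].

## Interface

Orientations are given as a unit quaternion [w, x, y, z].
In Python, from plant import manip, optics, hand_in, spotter gives the robot as it stands. The module is installed in compiled form; this text tells all that it offers.
- The arm moves only by the shell command python3 -m handwheel 'ROWS' [FORCE]. ROWS is JSON, a list of rows, each a list of 3 entries, a list of its own where there are three numbers: the shift along the tool's x, y, z in units of 0.2 m (1.0 is 0.2 m), then the turn, a rotation vector about the tool's x, y, z in units of 45 degrees (1.0 is 45 degrees), then the gripper's target within -1 to 1 (fully open at 1, half-way at 0, shut at -1). In form: [[[dx, dy, dz], [ax, ay, az], gripper], ...]. A call has exactly 5 rows; each row shifts and turns the commanded pose from where the row before left it, along the tool's axes as they then stand; what a row does not reach is not made up. A row lasts 1/12 s, in which the tool goes at most 41.7 mm and 7.16 degrees, less where a joint would pass 70% of its speed; a pose out of reach is approached as far as the arm can. A call with a number of a shift or a turn outside -1 to 1 is refused whole. A call with a gripper value outside its range is refused whole. The fingers move at their own pace and stop on an object; FORCE is the grip in N (left out, the last holds). Time passes only in rows, so rows that do not move let the fingers close, or fill a call up. It gives the time, the measured TCP pose, the force and the opening at its end, in the units of the state.
- manip.get_obs(): the state, without advancing time (a new reading comes with each control period).
- optics.capture(name): name is "scene" or "top" or "wrist"; returns the picture (420x560x3 uint8, red, green, blue); there is no depth.
- optics.calibration(name): a dict with "camera_matrix" (3x3 intrinsics, pixels), "xyz" and "orientation" of the camera in the world; the wrist camera has in their place "tool_from_camera" (4x4, takes a point from camera to tool coordinates, whose origin is the TCP and whose axes are the flange's). Camera axes: x right, y down, z forward; pixel columns grow to the right and rows downward; lengths in mm; the calibration is good to about 2 mm. A picture is of the moment at which its call begins: read the wrist's pose just before it. calibration takes no time and is no camera call.
- hand_in(): hands the job in, once; it reports no verdict.
Trained networks look in the newest picture that a camera, given by its name, has taken for a name from the list of things; names that differ only in an ending like _2 or _b are one class to them, and where a whole thing is asked for, a point or a joint stands for the part that bears it (a point fixed in the world has none). Each returns a list of dicts, best first, with "score" (0 to 1); they miss things now and then, are a little off and sometimes report something else, mostly with a low value. They report only what shows in the picture. A call takes as long as a camera call. They do not tell look-alikes from the thing itself.
- spotter.trace(camera, name): "mask" (420x560 bool, what is visible of it) and "extent" ([left, top, right, bottom] in pixels, round what is visible of it).
The state is a dict: "t": time; "joint_pos": joint angles; "qd": joint speeds; "joint_efforts": joint torques, N m; "position": TCP position; "eef_rot": TCP orientation; "force": force on the tool from outside, world axes, zero at the start; "torque": the same for the moment, N m; "grip_width": finger opening in mm.
Only numpy, scipy, OpenCV 4.12 (cv2) and the standard library are available. Lean on these libraries where they do the work, as an engineer would, in place of code of your own. Each camera call takes 0.05 s, during which the arm holds its last target. There are 200 camera calls.

## Working session

There is one attempt and no reset: what is moved stays moved. The work goes in short steps, Python scripts to look and compute and a shell command to move; the robot and the scene stay as the last step left them, time stands still between calls to the robot, and variables do not carry over. Pictures are saved under pics/ and viewed, about 8 in all and at most 12, crops included, and the job is handed in when it is done.

```bash
mkdir -p pics; cat > h.py <<'E'
import numpy as np, cv2
from plant import manip, optics, hand_in, spotter
from scipy.spatial.transform import Rotation as R
def q2R(q): return R.from_quat([q[1],q[2],q[3],q[0]]).as_matrix()
def cam(name):
    c=optics.calibration(name); K=np.array(c["camera_matrix"])
    if "xyz" in c: return K,q2R(c["orientation"]),np.array(c["xyz"],float)
    o=manip.get_obs(); T=np.array(c["tool_from_camera"]); Rt=q2R(o["eef_rot"])
    return K,Rt@T[:3,:3],Rt@T[:3,3]+np.array(o["position"])
def ray(C,uv,z):
    K,Rc,t=C; d=Rc@np.linalg.inv(K)@np.array([uv[0],uv[1],1.]); return t+d*(z-t[2])/d[2]
def proj(C,P):
    K,Rc,t=C; p=(np.atleast_2d(P)-t)@Rc@K.T; return p[:,:2]/p[:,2:]
def snap(name,f=None):
    C=cam(name); im=optics.capture(name)
    if f: cv2.imwrite('pics/'+f,im[:,:,::-1])
    return C,im
E
python3 - <<'E'
from h import *
a=snap('scene','s1.png');b=snap('top','t1.png')
for n in('scene','top'):
    C=cam(n);print(n,C[0].tolist(),C[1].round(3).tolist(),C[2])
    for k in ['target_plate','plate_store','target_holder','station','lever_grip','post_holder','beam_block','mirror_table','camera_lens']:
        for r in spotter.trace(n,k)[:5]: print(n,k,round(r['score'],2),r['extent'])
cv2.imwrite('pics/both.png',np.hstack([cv2.resize(x[1],(800,600)) for x in(a,b)])[:,:,::-1])
print(manip.get_obs())
E
```

```text
scene [[503.52880007064357, 0.0, 277.19394932571373], [0.0, 503.52880007064357, 206.82335240905033], [0.0, 0.0, 1.0]] [[0.791, -0.322, 0.521], [-0.612, -0.445, 0.654], [0.021, -0.836, -0.549]] [ -117.17560776 -1055.73816778   820.14522152]
scene target_plate 0.79 [316.8, 190.0, 337.8, 225.2]
scene target_plate 0.52 [202.3, 204.3, 222.8, 230.5]
scene target_plate 0.48 [300.9, 173.4, 309.0, 212.5]
scene target_plate 0.47 [161.1, 168.8, 173.7, 197.0]
scene plate_store 0.58 [154.8, 185.6, 183.7, 212.8]
scene plate_store 0.4 [202.2, 203.7, 279.1, 250.2]
scene target_holder 0.54 [310.0, 270.8, 337.6, 286.7]
scene target_holder 0.48 [263.4, 255.4, 287.5, 269.9]
scene station 0.66 [204.3, 201.8, 282.6, 254.2]
scene lever_grip 0.82 [205.0, 201.8, 221.8, 232.1]
scene post_holder 0.86 [327.0, 285.0, 347.3, 312.9]
scene beam_block 0.55 [356.1, 260.3, 380.9, 286.9]
scene beam_block 0.18 [159.5, 171.2, 172.0, 199.7]
scene mirror_table 0.68 [202.4, 203.1, 226.2, 230.8]
scene camera_lens 0.86 [204.3, 201.4, 280.3, 257.8]
top [[396.7030477583256, 0.0, 276.80443517326705], [0.0, 396.7030477583256, 203
[... 732 characters left out ...]
 180.5, 282.2, 264.3]
{'t': 1.0, 'joint_pos': array([-8.46317214e-01,  4.01971370e-02,  8.47920456e-02,  4.01461370e-06,
       -1.61550093e+00, -3.33707012e-01]), 'qd': array([ 0.00097703,  0.00158108, -0.00123697, -0.00012245, -0.0009962 ,
       -0.00188244]), 'joint_efforts': array([ 1.72842560e-03, -3.67934597e+01,  3.47447026e+01,  6.93317190e+00,
       -1.05762920e-03, -4.98381198e-06]), 'position': array([ 228.5509252 , -554.73868318,  231.25923567]), 'eef_rot': array([-2.94147914e-05, -1.94145166e-01,  9.80972809e-01,  4.63346820e-05]), 'force': array([-0.40770467,  0.14803564,  0.09715672]), 'torque': array([ 0.03505951,  0.01653947, -0.03592834]), 'grip_width': 85.48968183589146}
```

View pics/s1.png

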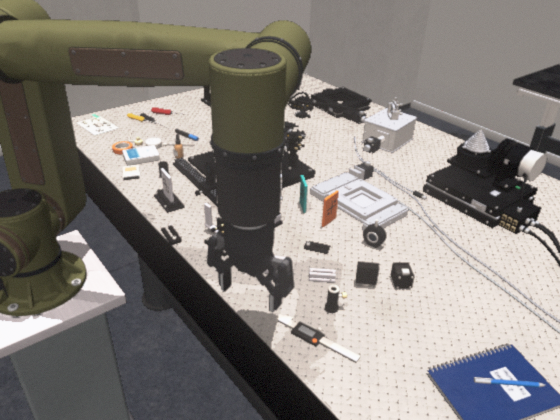

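View pics/t1.png

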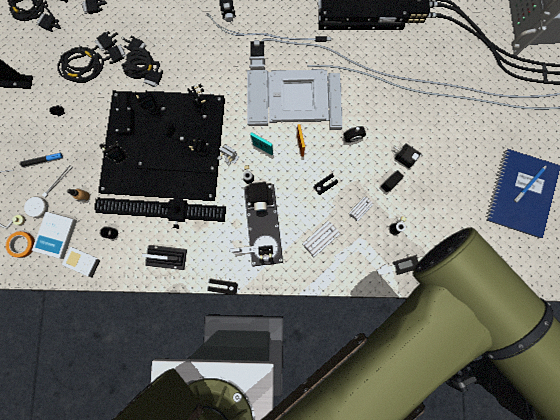

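Scene: the grey plate stands in its stand at (168,185). Top: the plate is in its store at (166,256), the large holder at (320,239), a small holder at (360,207) and the station at (263,225), with the lever towards image left at (238,251). Could be mistaken for the plate: turquoise (262,143) and orange (302,140). For the store: empty stands at (222,286) and (326,183). For the holder: the small one at (360,207). I'll check a close crop.

```bash
python3 - <<'E'
from h import *
im=cv2.imread('pics/t1.png'); c=im[195:305,130:420]
c1=cv2.resize(im[225:300,130:345],None,fx=3.7,fy=3.7,interpolation=cv2.INTER_CUBIC)
s=cv2.imread('pics/s1.png')[150:240,140:230]
cv2.imwrite('pics/c1.png',np.vstack([c1,cv2.copyMakeBorder(cv2.resize(s,(300,300),interpolation=cv2.INTER_CUBIC),0,0,0,c1.shape[1]-300,0)]))
C=cam('top')
for n,uv,z in [('plate top',(158.5,257),100),('store',(166,257),24),('holder',(320.5,239),32),('holder2',(360,207),32),('mirror',(264,248),81),('leverblade',(238,251),86),('camtop',(264,205),85),('post',(397,228),50),('beam',(404,157),58),('bb',(392,182),50)]: print(n,ray(C,uv,z).round(1))
E
```

```text
plate top [415.9 125.9 100. ]
store [417.3 130.2  24. ]
holder [ 471.6 -278.8   32. ]
holder2 [ 558.4 -383.5   32. ]
mirror [ 443.4 -133.2   81. ]
leverblade [434.6 -68.7  86. ]
camtop [ 551.9 -130.9   85. ]
post [ 502.2 -474.7   50. ]
beam [ 689.6 -496.    58. ]
bb [ 623.6 -465.    50. ]
```

View pics/c1.png

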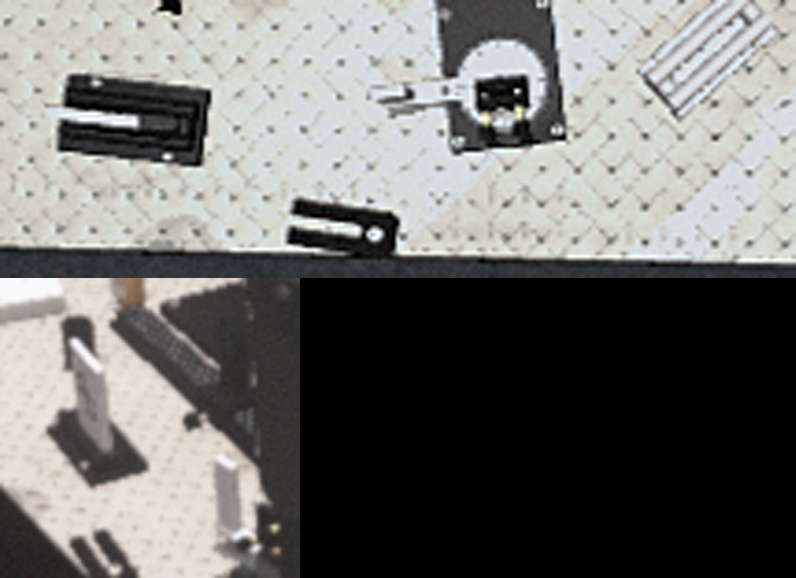

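```bash
cat >> h.py <<'E'
def plan(P,ydir=None):
    """shift (units of .2 m, tool axes now) and turn (units of 45deg) to TCP P pointing down with jaw axis along ydir (world, sign free)"""
    o=manip.get_obs(); Rt=q2R(o["eef_rot"]); p=np.array(o["position"])
    print('t',round(o['t'],2),'at',p.round(1),'yaw y',Rt[:,1].round(3),'z',Rt[:,2].round(3),'f',np.round(o['force'],1),'w',round(o['grip_width'],1))
    print(' shift',(Rt.T@(np.array(P,float)-p)/200).round(4))
    if ydir is not None:
        y=np.array([*ydir,0.]);y/=np.linalg.norm(y)
        if y@Rt[:,1]<0:y=-y
        z=np.array([0,0,-1.]);G=np.c_[np.cross(y,z),y,z]
        print(' turn',(np.degrees(R.from_matrix(Rt.T@G).as_rotvec())/45).round(4))
E
python3 - <<'E'
from h import *
print(np.array(optics.calibration('wrist')['tool_from_camera']).round(3),optics.calibration('wrist')['camera_matrix'])
plan([430,-330,260])
print(manip.get_obs()['t'])
E
```

```text
[[   0.      -0.956   -0.292   75.313]
 [   1.      -0.       0.       0.483]
 [  -0.      -0.292    0.956 -143.06 ]
 [   0.       0.       0.       1.   ]] [[346.8159571    0.         281.92122349]
 [  0.         346.8159571  207.19775914]
 [  0.           0.           1.        ]]
t 1.0 at [ 228.6 -554.7  231.3] yaw y [-0.381  0.925  0.   ] z [-0.  0. -1.] f [-0.4  0.1  0.1] w 85.5
 shift [-1.3593  0.6553 -0.1437]
1.0
```

```bash
for i in 1 2; do python3 -m handwheel '[[[-0.17,0.095,0],[0,0,0],1],[[-0.17,0.095,0],[0,0,0],1],[[-0.17,0.095,0],[0,0,0],1],[[-0.17,0.095,0],[0,0,0],1],[[-0.17,0.095,0],[0,0,0],1]]'; done
python3 -m handwheel '[[[0,0,0],[0,0,0],1],[[0,0,0],[0,0,0],1],[[0,0,0],[0,0,0],1],[[0,0,0],[0,0,0],1],[[0,0,0],[0,0,0],1]]'
python3 - <<'E'
from h import *
snap('wrist','w1.png'); C=cam('wrist'); np.savez('w1.npz',K=C[0],R=C[1],t=C[2])
for k in ['target_holder','station','mirror_table','lever_grip']:
    for r in spotter.trace('wrist',k)[:3]:print(k,round(r['score'],2),r['extent'])
plan([416,128,231],[1,-.07])
E
```

```text
t: 1.42
position: [350.3, -400.7, 231.4]
eef_rot: [0.0, -0.194, 0.981, -0.0]
force: [1.1, 0.4, 0.3]
grip_width: 85.1
t: 1.83
position: [471.4, -247.8, 231.7]
eef_rot: [0.0, -0.194, 0.981, -0.0]
force: [0.9, -1.0, -0.3]
grip_width: 85.2
t: 2.25
position: [470.0, -250.5, 231.4]
eef_rot: [0.0, -0.193, 0.981, -0.0]
force: [-0.8, 0.1, 1.0]
grip_width: 85.6
target_holder 0.89 [98.7, 176.0, 167.0, 224.6]
target_holder 0.67 [201.3, 132.0, 299.8, 202.7]
station 0.78 [312.8, 147.9, 506.2, 372.1]
mirror_table 0.95 [359.4, 167.7, 505.6, 244.8]
lever_grip 0.57 [360.4, 167.9, 506.8, 245.0]
t 2.5 at [ 470.3 -250.   231.3] yaw y [-0.38   0.925  0.   ] z [ 0.  0. -1.] f [-0.3  0.4  0.2] w 85.4
 shift [-4.6740e-01  1.8515e+00  1.7000e-03]
 turn [-0.0000e+00  1.0000e-04 -1.4147e+00]
```

View pics/w1.png

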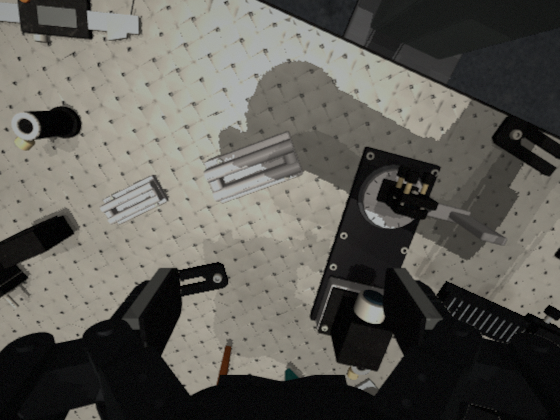

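```bash
for i in 1 2; do python3 -m handwheel '[[[-0.047,0.185,0],[0,0,0],1],[[-0.047,0.185,0],[0,0,0],1],[[-0.047,0.185,0],[0,0,0],1],[[-0.047,0.185,0],[0,0,0],1],[[-0.047,0.185,0],[0,0,0],1]]'; done | tail -5
for i in 1 2; do python3 -m handwheel '[[[0,0,0],[0,0,-0.1415],1],[[0,0,0],[0,0,-0.1415],1],[[0,0,0],[0,0,-0.1415],1],[[0,0,0],[0,0,-0.1415],1],[[0,0,0],[0,0,-0.1415],1]]'; done | tail -5
python3 -m handwheel '[[[0,0,0],[0,0,0],1],[[0,0,0],[0,0,0],1],[[0,0,0],[0,0,0],1],[[0,0,0],[0,0,0],1],[[0,0,0],[0,0,0],1]]' | head -3
python3 - <<'E'
from h import *
C,im=snap('wrist','w2.png'); np.savez('w2.npz',K=C[0],R=C[1],t=C[2])
for k in ['target_plate','plate_store']:
    for r in spotter.trace('wrist',k)[:3]:print(k,round(r['score'],2),r['extent'])
# zoom
P=proj(C,[[416,128,60]])[0];print(P)
x,y=int(P[0])-130,max(0,int(P[1])-100)
print('crop origin',x,y)
cv2.imwrite('pics/w2c.png',cv2.resize(im[y:y+190,x:x+260],None,fx=3,fy=3,interpolation=cv2.INTER_CUBIC)[:,:,::-1])
plan([416,128,231],[1,-.07])
E
```

```text
t: 3.33
position: [415.9, 130.0, 231.8]
eef_rot: [0.001, -0.194, 0.981, 0.0]
force: [1.3, 0.3, 0.3]
grip_width: 85.8
t: 4.17
position: [416.6, 128.1, 231.4]
eef_rot: [0.0, -0.684, 0.729, 0.0]
force: [0.6, 0.5, 0.0]
grip_width: 85.7
t: 4.58
position: [416.5, 128.3, 231.3]
eef_rot: [-0.0, -0.682, 0.731, 0.0]
target_plate 0.81 [274.1, 154.9, 287.7, 242.4]
plate_store 0.89 [253.9, 131.2, 309.7, 231.8]
[281.33939308 184.45925589]
crop origin 151 84
t 4.73 at [416.5 128.4 231.3] yaw y [-0.998  0.069  0.   ] z [-0.  0. -1.] f [ 0.2 -0.3 -0.1] w 85.5
 shift [0.0021 0.0025 0.0015]
 turn [0.0001 0.0001 0.0008]
```

View pics/w2c.png

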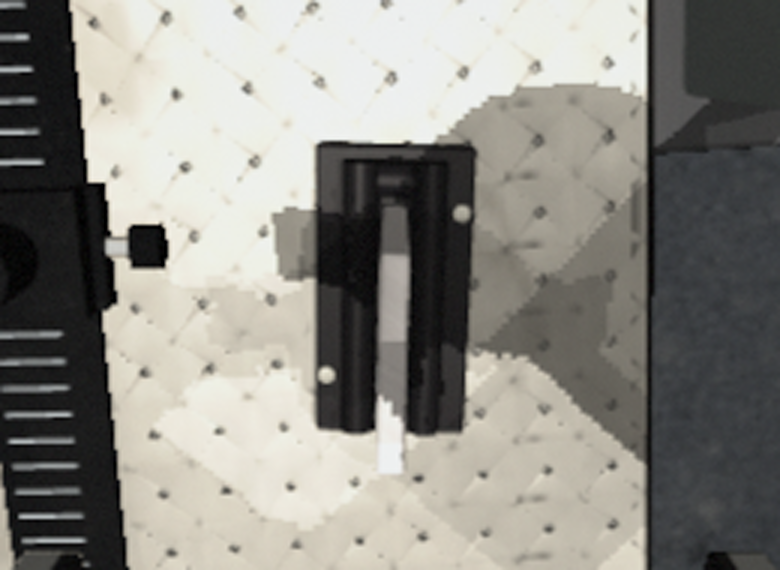

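```bash
python3 - <<'E'
from h import *
d=np.load('w2.npz');C=(d['K'],d['R'],d['t'])
f=lambda u,v,z:ray(C,(151+u/3,84+v/3),z)
far=[f(378,473,100),f(403,473,100)]
print('far top corners',np.round(far,1))
for v in (205,250,341): print(v,f(393,v,100).round(1),f(393,v,24).round(1))
# store top edge corners z=24
S=np.array([f(318,148,24),f(473,150,24),f(463,432,24),f(318,428,24)]);print(S.round(1),S.mean(0))
print(f(395,205,24), f(382,473,100)) 
# predicted for centre
E
```

```text
far top corners [[422.5 168.3 100. ]
 [415.4 168.8 100. ]]
205 [413.   92.7 100. ] [413.6 103.4  24. ]
250 [413.8 104.6 100. ] [414.7 118.6  24. ]
341 [415.6 129.7 100. ] [416.9 150.7  24. ]
[[437.   82.9  24. ]
 [385.9  87.2  24. ]
 [394.2 186.2  24. ]
 [446.  181.   24. ]] [415.80757027 134.33684454  24.        ]
[412.94543277 103.45822077  24.        ] [421.39988121 168.33220524 100.        ]
```

```bash
python3 - <<'E'
from h import *
plan([416.3,136.4,68],[1,-.083])
E
```

```text
t 4.73 at [416.5 128.4 231.3] yaw y [-0.998  0.069  0.   ] z [-0.  0. -1.] f [ 0.2 -0.3 -0.1] w 85.5
 shift [-0.0398  0.0038  0.8165]
 turn [0.0001 0.0001 0.0173]
```

```bash
python3 -m handwheel '[[[-0.04,0.004,0],[0,0,0.017],0],[[0,0,0.1],[0,0,0],0],[[0,0,0.1],[0,0,0],0],[[0,0,0.1],[0,0,0],0],[[0,0,0.05],[0,0,0],0]]' 30 
python3 -m handwheel '[[[0,0,0],[0,0,0],0],[[0,0,0],[0,0,0],0],[[0,0,0],[0,0,0],0],[[0,0,0],[0,0,0],0],[[0,0,0],[0,0,0],0]]'
python3 - <<'E'
from h import *
C,im=snap('wrist','w3.png'); 
cv2.imwrite('pics/w3c.png',cv2.resize(im[120:400,120:440],None,fx=2,fy=2)[:,:,::-1])
np.savez('w3.npz',K=C[0],R=C[1],t=C[2])
plan([416.3,136.4,68],[1,-.083])
E
```

```text
t: 5.15
position: [415.4, 136.1, 158.7]
eef_rot: [-0.001, -0.677, 0.736, 0.001]
force: [-0.6, -0.2, -0.1]
grip_width: 42.7
t: 5.57
position: [416.7, 136.7, 162.4]
eef_rot: [0.001, -0.677, 0.736, -0.0]
force: [-0.2, -0.0, 0.4]
grip_width: 42.9
t 5.62 at [416.6 136.6 162.2] yaw y [-0.997  0.082 -0.001] z [ 0.001  0.001 -1.   ] f [ 0.   0.1 -0.2] w 42.7
 shift [0.0016 0.0018 0.4709]
 turn [-0.0012  0.0012  0.001 ]
```

View pics/w3c.png

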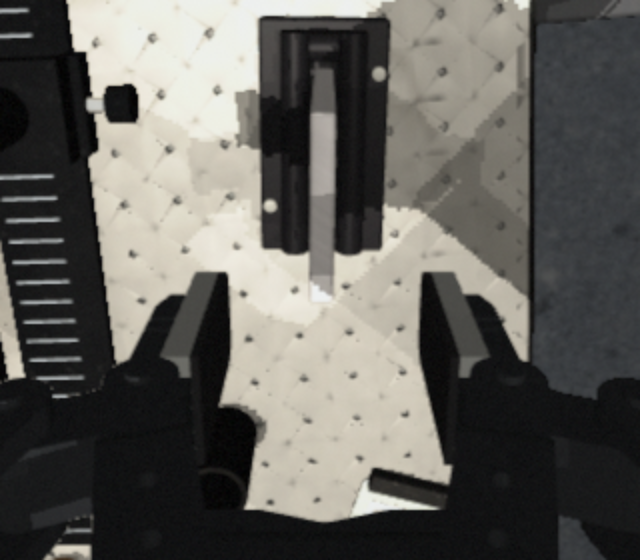

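The plate at (322,200) is centred between the pads at about x=205 and x=440. I'll descend and grip.

```bash
python3 -m handwheel '[[[0,0,0.1],[0,0,0],0],[[0,0,0.1],[0,0,0],0],[[0,0,0.1],[0,0,0],0],[[0,0,0.1],[0,0,0],0],[[0,0,0.07],[0,0,0],0]]' >/dev/null
python3 -m handwheel '[[[0,0,0],[0,0,0],0],[[0,0,0],[0,0,0],0],[[0,0,0],[0,0,0],-0.5],[[0,0,0],[0,0,0],-0.7],[[0,0,0],[0,0,0],-1]]' 35
python3 -m handwheel '[[[0,0,0],[0,0,0],-1],[[0,0,0],[0,0,0],-1],[[0,0,0],[0,0,0],-1],[[0,0,0],[0,0,0],-1],[[0,0,0],[0,0,0],-1]]'
```

```text
t: 6.45
position: [416.9, 136.8, 68.6]
eef_rot: [0.001, -0.678, 0.735, -0.0]
force: [3.5, 0.1, 7.8]
grip_width: 7.4
t: 6.87
position: [417.0, 136.8, 68.6]
eef_rot: [0.001, -0.678, 0.735, -0.0]
force: [-0.2, 0.3, 6.1]
grip_width: 7.9
```

```bash
python3 -m handwheel '[[[0,0,-0.03],[0,0,0],-1],[[0,0,-0.07],[0,0,0],-1],[[0,0,-0.15],[0,0,0],-1],[[0,0,-0.2],[0,0,0],-1],[[0,0,-0.2],[0,0,0],-1]]' 
python3 -m handwheel '[[[0,0,-0.1],[0,0,0],-1],[[0,0,0],[0,0,0],-1],[[0,0,0],[0,0,0],-1],[[0,0,0],[0,0,0],-1],[[0,0,0],[0,0,0],-1]]'
python3 - <<'E'
from h import *
im=cv2.imread('pics/w1.png')
a=cv2.resize(im[120:215,190:312],None,fx=6,fy=6,interpolation=cv2.INTER_CUBIC)
cv2.imwrite('pics/w1h.png',a);print(a.shape)
E
```

```text
t: 7.28
position: [415.3, 135.7, 197.8]
eef_rot: [-0.002, -0.678, 0.736, 0.0]
force: [0.8, 1.3, -0.7]
grip_width: 7.4
t: 7.7
position: [415.6, 136.1, 215.4]
eef_rot: [-0.002, -0.678, 0.735, 0.0]
force: [-0.2, 0.4, -0.9]
grip_width: 7.3
(570, 732, 3)
```

View pics/w1h.png

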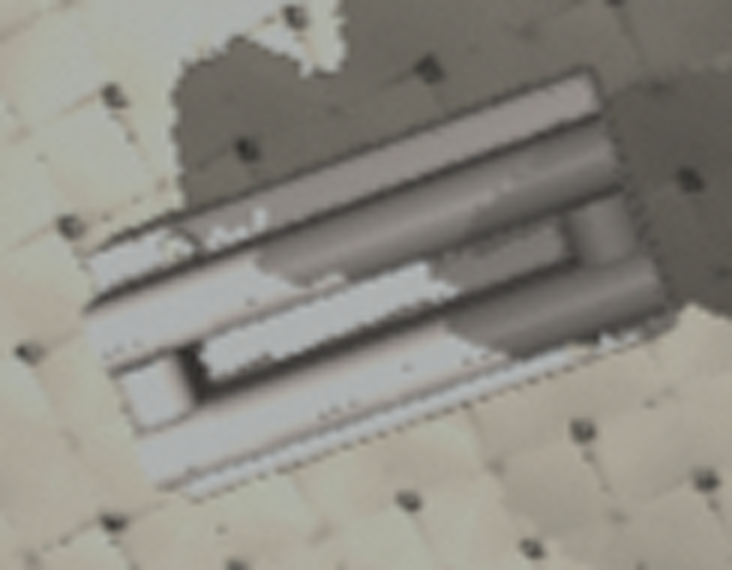

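```bash
python3 - <<'E'
from h import *
d=np.load('w1.npz');C=(d['K'],d['R'],d['t']);print(C[2])
f=lambda u,v,z:ray(C,(190+u/6-.4,120+v/6-.4),z)
pk=dict(A=(88,310),B=(600,122),Cc=(165,488),D=(668,318),A2=(90,262),B2=(590,72),C2=(200,497),D2=(672,330),sl_tl=(185,350),sl_bl=(200,405),sl_tr=(560,222),sl_br=(578,262))
for z in(32,26,12,8,0):
    W={k:f(*v,z) for k,v in pk.items()}
    n=lambda a,b:np.linalg.norm(W[a]-W[b]).round(1)
    ang=lambda a,b:np.degrees(np.arctan2(*(W[b]-W[a])[:2][::-1])).round(1)
    print(z,'len AB',n('A','B'),'CD',n('Cc','D'),'A2B2',n('A2','B2'),'wid AC',n('A','Cc'),'BD',n('B','D'),'A2C2',n('A2','C2'),'slot',n('sl_tl','sl_tr'),n('sl_tl','sl_bl'),n('sl_tr','sl_br'),'ang',ang('A','B'),ang('Cc','D'),ang('A2','B2'),ang('sl_tl','sl_tr'),ang('sl_bl','sl_br'))
    print('  c top',np.mean([W[k] for k in('A','B','Cc','D')],0).round(1),'c flange',np.mean([W[k] for k in('A2','B2','C2','D2')],0).round(1),'slot c',np.mean([W[k] for k in W if 'sl_' in k],0).round(1))
E
```

```text
[ 400.08644723 -278.59498967  374.4994079 ]
32 len AB 90.7 CD 90.6 A2B2 88.3 wid AC 32.8 BD 34.3 A2C2 43.7 slot 66.5 9.7 7.3 ang 132.3 131.3 132.8 131.2 133.2
  c top [ 473.6 -280.2   32. ] c flange [ 470.2 -280.    32. ] slot c [ 473.3 -280.1   32. ]
26 len AB 92.2 CD 92.2 A2B2 89.8 wid AC 33.4 BD 34.9 A2C2 44.4 slot 67.6 9.9 7.4 ang 132.3 131.3 132.8 131.2 133.2
  c top [ 474.9 -280.2   26. ] c flange [ 471.4 -280.1   26. ] slot c [ 474.6 -280.1   26. ]
12 len AB 96.0 CD 95.9 A2B2 93.4 wid AC 34.8 BD 36.3 A2C2 46.2 slot 70.4 10.3 7.7 ang 132.3 131.3 132.8 131.2 133.2
  c top [ 477.9 -280.3   12. ] c flange [ 474.3 -280.1   12. ] slot c [ 477.5 -280.2   12. ]
8 len AB 97.0 CD 96.9 A2B2 94.4 wid AC 35.1 BD 36.7 A2C2 46.7 slot 71.1 10.4 7.8 ang 132.3 131.3 132.8 131.2 133.2
  c top [ 478.7 -280.3    8. ] c flange [ 475.1 -280.1    8. ] slot c [ 478.4 -280.2    8. ]
0 len AB 99.1 CD 99.0 A2B2 96.5 wid AC 35.9 BD 37.5 A2C2 47.7 slot 72.7 10.6 8.0 ang 132.3 131.3 132.8 131.2 133.2
  c top [ 480.5 -280.4    0. ] c flange [ 476.7 -280.2    0. ] slot c [ 480.1 -280.2    0. ]
```

```bash
for i in 1 2; do python3 -m handwheel '[[[0.18,-0.027,0],[0,0,0],-1],[[0.18,-0.027,0],[0,0,0],-1],[[0.18,-0.027,0],[0,0,0],-1],[[0.18,-0.027,0],[0,0,0],-1],[[0.18,-0.027,0],[0,0,0],-1]]'; done | tail -5
python3 -m handwheel '[[[0.18,-0.027,0],[0,0,0],-1],[[0.18,-0.027,0],[0,0,0],-1],[[0,0,0],[0,0,-0.14],-1],[[0,0,0],[0,0,-0.14],-1],[[0,0,0],[0,0,-0.14],-1]]' >/dev/null
python3 -m handwheel '[[[0,0,0],[0,0,-0.14],-1],[[0,0,0],[0,0,-0.14],-1],[[0,0,0],[0,0,-0.14],-1],[[0,0,0],[0,0,-0.14],-1],[[0,0,0],[0,0,-0.066],-1]]'
python3 -m handwheel '[[[0,0,0.15],[0,0,0],-1],[[0,0,0],[0,0,0],-1],[[0,0,0],[0,0,0],-1],[[0,0,0],[0,0,0],-1],[[0,0,0],[0,0,0],-1]]'
python3 - <<'E'
from h import *
C,im=snap('wrist','w4.png'); np.savez('w4.npz',K=C[0],R=C[1],t=C[2])
print(C[2],proj(C,[[474.5,-280,32]]))
plan([474.5,-280.2,180],[.742,.67]);print(manip.get_obs()['joint_pos'].round(2))
E
```

```text
t: 8.53
position: [439.7, -228.6, 215.8]
eef_rot: [-0.001, -0.677, 0.736, 0.001]
force: [1.7, 1.1, -1.4]
grip_width: 7.3
t: 9.37
position: [444.9, -299.2, 215.5]
eef_rot: [0.0, 0.916, -0.401, -0.002]
force: [-0.0, 0.2, -1.2]
grip_width: 7.7
t: 9.78
position: [445.7, -299.8, 188.5]
eef_rot: [0.0, 0.915, -0.404, 0.001]
force: [0.6, 0.2, -0.9]
grip_width: 7.2
[ 495.24016577 -354.63306779  331.62288453] [[242.17934331 182.88511903]]
t 9.83 at [ 445.8 -299.7  188.6] yaw y [-0.739 -0.674 -0.   ] z [ 0.001 -0.001 -1.   ] f [ 0.7  0.8 -0.5] w 7.3
 shift [ 0.0244 -0.1716  0.043 ]
 turn [-0.0006 -0.0019  0.0064]
[-0.22 -0.13 -0.16  0.   -1.54  0.96]
```

View pics/w4.png

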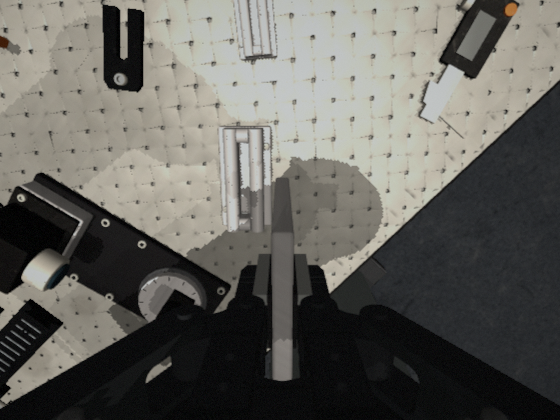

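```bash
python3 - <<'E'
from h import *
im=cv2.imread('pics/w4.png')
a=cv2.resize(im[118:248,205:315],None,fx=4.6,fy=4.6,interpolation=cv2.INTER_CUBIC)
cv2.imwrite('pics/w4c.png',a);print(a.shape)
E
```

```text
(598, 506, 3)
```

View pics/w4c.png

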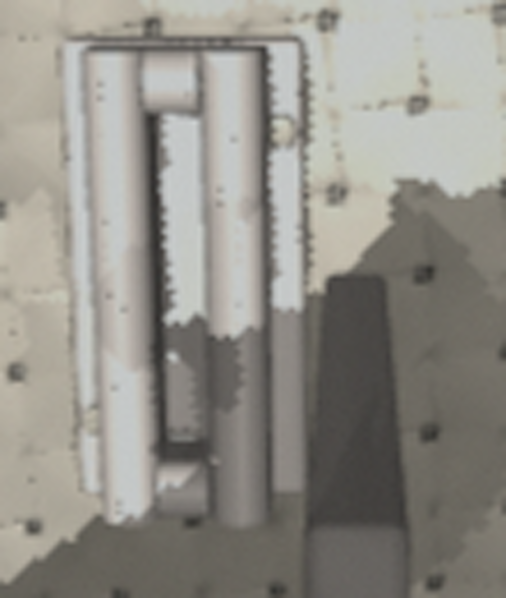

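```bash
python3 - <<'E'
from h import *
d=np.load('w4.npz');C=(d['K'],d['R'],d['t'])
Tc=np.array(optics.calibration('wrist')['tool_from_camera'])
CT=(d['K'],Tc[:3,:3],Tc[:3,3])
px=lambda u,v:(205+(u+.5)/4.6-.5,118+(v+.5)/4.6-.5)
for uv in [(328,277),(387,277)]: print('plate lower corner tool',ray(CT,px(*uv),60.6).round(2))
for uv in [(308,524),(408,524)]: print('plate upper corner tool',ray(CT,px(*uv),60.6-92).round(2))
# holder in tool coordinates at heights: tool z = 188.6 - h (TCP reading 188.6)
for h,pts in [(26,[(88,60),(265,60),(105,515),(268,515),(145,60),(205,60),(155,515),(213,515)]),(29,[(176,47),(187,521)]),(27,[(172,112),(183,460)]),(8,[(64,40),(302,40),(80,492),(303,492)])]:
    W=np.array([ray(CT,px(*p),188.6-h) for p in pts]);print(h,W.round(1).tolist(),'mean',W.mean(0).round(2))
E
```

```text
plate lower corner tool [29.94 -3.07 60.6 ]
plate lower corner tool [29.94  4.61 60.6 ]
plate upper corner tool [ 31.03  -3.1  -31.4 ]
plate upper corner tool [ 31.03   4.38 -31.4 ]
26 [[49.4, -49.6, 162.6], [49.4, -16.4, 162.6], [-41.8, -50.6, 162.6], [-41.8, -17.3, 162.6], [49.4, -38.9, 162.6], [49.4, -27.7, 162.6], [-41.8, -40.4, 162.6], [-41.8, -28.6, 162.6]] mean [  3.79 -33.7  162.6 ]
29 [[52.0, -32.7, 159.6], [-41.9, -33.6, 159.6]] mean [  5.01 -33.15 159.6 ]
27 [[39.8, -34.1, 161.6], [-29.6, -34.2, 161.6]] mean [  5.13 -34.15 161.6 ]
8 [[51.8, -57.1, 180.6], [51.8, -10.0, 180.6], [-43.3, -58.8, 180.6], [-43.3, -10.7, 180.6]] mean [  4.24 -34.17 180.6 ]
```

```bash
python3 -m handwheel '[[[0.0155,-0.0862,0],[0,0,0],-1],[[0.0155,-0.0863,0],[0,0,0],-1],[[0,0,0],[0,0,0.013],-1],[[0,0,0.1],[0,0,0],-1],[[0,0,0.1],[0,0,0],-1]]'
python3 -m handwheel '[[[0,0,0.1],[0,0,0],-1],[[0,0,0.1],[0,0,0],-1],[[0,0,0.03],[0,0,0],-1],[[0,0,0],[0,0,0],-1],[[0,0,0],[0,0,0],-1]]'
python3 - <<'E'
from h import *
C,im=snap('wrist','w5.png')
Tc=np.array(optics.calibration('wrist')['tool_from_camera']);CT=(C[0],Tc[:3,:3],Tc[:3,3])
print(proj(CT,[[30,0,60.6],[51,0,80]]))
a=cv2.resize(im[70:270,200:360],None,fx=3,fy=3,interpolation=cv2.INTER_CUBIC)
cv2.imwrite('pics/w5c.png',a[:,:,::-1])
plan([474.5,-280.2,72.6],[.742,.67])
E
```

```text
t: 10.25
position: [476.9, -280.3, 148.2]
eef_rot: [-0.0, 0.913, -0.408, 0.001]
force: [0.7, 0.1, -1.7]
grip_width: 7.2
t: 10.67
position: [475.7, -280.8, 102.2]
eef_rot: [0.0, 0.913, -0.408, 0.0]
force: [-0.1, -0.5, -0.8]
grip_width: 7.3
[[281.03369149 177.73220175]
 [281.06237805 138.7684298 ]]
t 10.72 at [ 476.  -281.   102.9] yaw y [-0.745 -0.667 -0.   ] z [ 0.002 -0.001 -1.   ] f [ 1.2 -0.1  0.2] w 7.1
 shift [-0.0084  0.0031  0.1516]
 turn [-0.0006 -0.0024 -0.0061]
```

View pics/w5c.png

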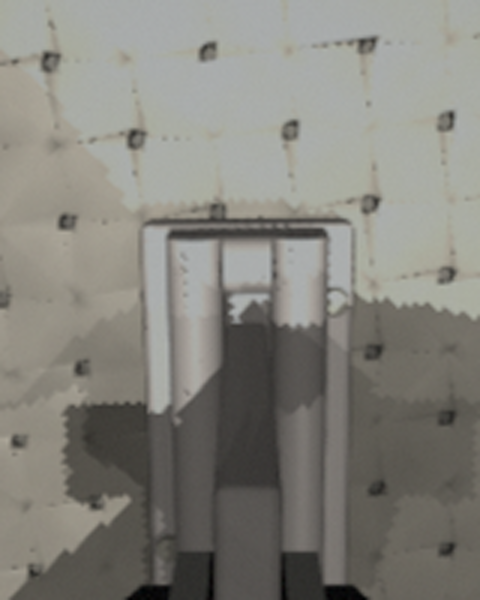

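Plate end at crop (248,322) is centred on the slot (222–275). I'll lower it in small steps.

```bash
python3 -m handwheel '[[[0,0,0.03],[0,0,0],-1],[[0,0,0.03],[0,0,0],-1],[[0,0,0.02],[0,0,0],-1],[[0,0,0],[0,0,0],-1],[[0,0,0],[0,0,0],-1]]' 25
python3 -m handwheel '[[[0,0,0.02],[0,0,0],-1],[[0,0,0.02],[0,0,0],-1],[[0,0,0.02],[0,0,0],-1],[[0,0,0],[0,0,0],-1],[[0,0,0],[0,0,0],-1]]'
python3 -m handwheel '[[[0,0,0.01],[0,0,0],-1],[[0,0,0.005],[0,0,0],-1],[[0,0,0],[0,0,0],-1],[[0,0,0],[0,0,0],-1],[[0,0,0],[0,0,0],-1]]'
```

```text
t: 11.13
position: [474.9, -280.8, 85.0]
eef_rot: [0.0, 0.913, -0.408, -0.0]
force: [1.5, 0.3, -1.2]
grip_width: 7.6
t: 11.55
position: [475.0, -280.7, 73.0]
eef_rot: [-0.0, 0.913, -0.408, -0.0]
force: [0.9, -0.6, -1.2]
grip_width: 7.4
t: 11.97
position: [475.3, -281.0, 72.6]
eef_rot: [0.0, 0.913, -0.408, 0.001]
force: [-4.5, 4.5, 11.2]
grip_width: 7.6
```

```bash
python3 -m handwheel '[[[0,0,0],[0,0,0],-0.6],[[0,0,0],[0,0,0],-0.4],[[0,0,0],[0,0,0],0],[[0,0,0],[0,0,0],0],[[0,0,-0.05],[0,0,0],0]]'
python3 -m handwheel '[[[0,0,-0.1],[0,0,0],0],[[0,0,-0.2],[0,0,0],0],[[0,0,-0.2],[0,0,0],0],[[0,0,-0.2],[0,0,0],0],[[0,0,0],[0,0,0],0]]'
python3 -m handwheel '[[[0,0,0],[0,0,0],0],[[0,0,0],[0,0,0],0],[[0,0,0],[0,0,0],0],[[0,0,0],[0,0,0],0],[[0,0,0],[0,0,0],0]]'
python3 - <<'E'
from h import *
C,im=snap('wrist','w6.png'); np.savez('w6.npz',K=C[0],R=C[1],t=C[2])
for k in ['target_plate','target_holder','station','mirror_table','camera_lens','lever_grip']:
    for r in spotter.trace('wrist',k)[:2]:print(k,round(r['score'],2),r['extent'])
plan([443,-133,225],[1,0])
E
```

```text
t: 12.38
position: [473.9, -280.2, 78.1]
eef_rot: [0.0, 0.913, -0.409, -0.002]
force: [-0.7, -0.1, -0.7]
grip_width: 42.9
t: 12.8
position: [477.3, -282.8, 231.1]
eef_rot: [0.0, 0.913, -0.409, 0.007]
force: [1.0, -0.9, 1.5]
grip_width: 42.7
t: 13.22
position: [474.8, -280.7, 219.1]
eef_rot: [0.0, 0.913, -0.408, -0.001]
force: [0.7, -0.0, -0.1]
grip_width: 42.7
target_plate 0.66 [0.0, 114.5, 18.3, 132.6]
target_plate 0.63 [276.0, 147.0, 289.8, 240.0]
target_holder 0.85 [270.5, 2.0, 311.2, 68.3]
target_holder 0.65 [253.0, 127.9, 306.1, 225.2]
station 0.67 [22.3, 174.0, 265.7, 392.1]
mirror_table 0.6 [150.5, 264.1, 244.6, 389.0]
camera_lens 0.97 [22.4, 171.7, 259.0, 389.5]
lever_grip 0.67 [385.8, 0.7, 417.1, 12.6]
t 13.57 at [ 475.1 -280.8  220.2] yaw y [-0.746 -0.666  0.   ] z [-0.  0. -1.] f [ 0.5 -1.1 -1.1] w 42.1
 shift [-0.6581 -0.3727 -0.0238]
 turn [1.000e-04 1.000e-04 9.286e-01]
```

View pics/w6.png

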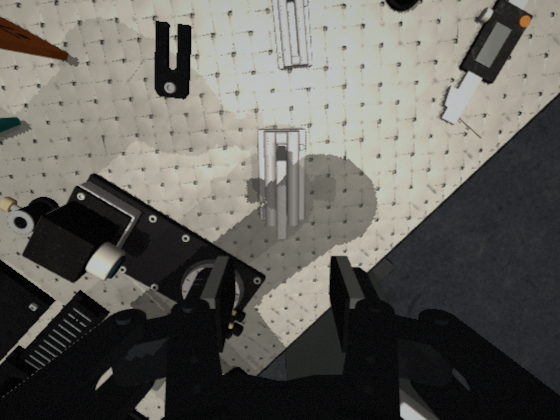

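The plate stands upright in the slot at (284,195), and the loose objects are untouched. Next I'll go over the lever.

```bash
python3 -m handwheel '[[[-0.159,-0.096,0],[0,0,0],0],[[-0.159,-0.096,0],[0,0,0],0],[[-0.159,-0.096,0],[0,0,0],0],[[-0.159,-0.096,0],[0,0,0],0],[[-0.159,-0.096,0],[0,0,0],0]]' >/dev/null
python3 -m handwheel '[[[-0.159,-0.096,0],[0,0,0],0],[[0,0,0],[0,0,0.1327],0],[[0,0,0],[0,0,0.1327],0],[[0,0,0],[0,0,0.1327],0],[[0,0,0],[0,0,0.1327],0]]' >/dev/null
python3 -m handwheel '[[[0,0,0],[0,0,0.1327],0],[[0,0,0],[0,0,0.1327],0],[[0,0,0],[0,0,0.1327],0],[[0,0,0],[0,0,0],0],[[0,0,0],[0,0,0],0]]' >/dev/null
python3 -m handwheel '[[[0,0,0],[0,0,0],0],[[0,0,0],[0,0,0],0],[[0,0,0],[0,0,0],0],[[0,0,0],[0,0,0],0],[[0,0,0],[0,0,0],0]]'
python3 - <<'E'
from h import *
C,im=snap('wrist','w7.png'); np.savez('w7.npz',K=C[0],R=C[1],t=C[2])
for k in ['station','mirror_table','lever_grip']:
    for r in spotter.trace('wrist',k)[:2]:
        print(k,round(r['score'],2),r['extent'])
        np.save(f'm_{k}.npy',r['mask']) if r['score']>.5 else 0
for n,P in [('lever',[434,-62,86]),('corner',[398,-90,10]),('c2',[398,-175,10]),('c3',[615,-175,10]),('holder',[474,-280,32])]: print(n,proj(C,P).round(0))
a=cv2.resize(im[60:330,60:420],None,fx=2.2,fy=2.2,interpolation=cv2.INTER_CUBIC)
cv2.imwrite('pics/w7c.png',a[:,:,::-1]);print(a.shape)
plan([434,-62,225],[1,0])
E
```

```text
t: 15.23
position: [433.9, -61.8, 220.3]
eef_rot: [-0.0, 0.707, -0.707, -0.0]
force: [-0.2, 0.9, -0.2]
grip_width: 42.7
station 0.9 [49.2, 52.6, 318.5, 214.7]
mirror_table 0.73 [232.5, 73.1, 310.8, 212.5]
mirror_table 0.32 [48.5, 52.0, 316.6, 211.5]
lever_grip 0.56 [234.2, 69.4, 312.5, 213.8]
lever [[281. 195.]]
corner [[316. 149.]]
c2 [[319.  58.]]
c3 [[88. 58.]]
holder [[230. -89.]]
(594, 792, 3)
t 15.43 at [433.9 -61.8 220.3] yaw y [-1.  0.  0.] z [-0.  0. -1.] f [ 0.1 -0.4 -0. ] w 42.8
 shift [ 0.0012 -0.0006 -0.0236]
 turn [ 0.0001  0.0001 -0.0001]
```

```bash
python3 - <<'E'
import cv2
im=cv2.imread('pics/w7.png')
cv2.imwrite('pics/w7d.png',cv2.resize(im[45:225,40:324],None,fx=2.8,fy=2.8,interpolation=cv2.INTER_CUBIC))
E
```

```text
(no output)
```

View pics/w7d.png

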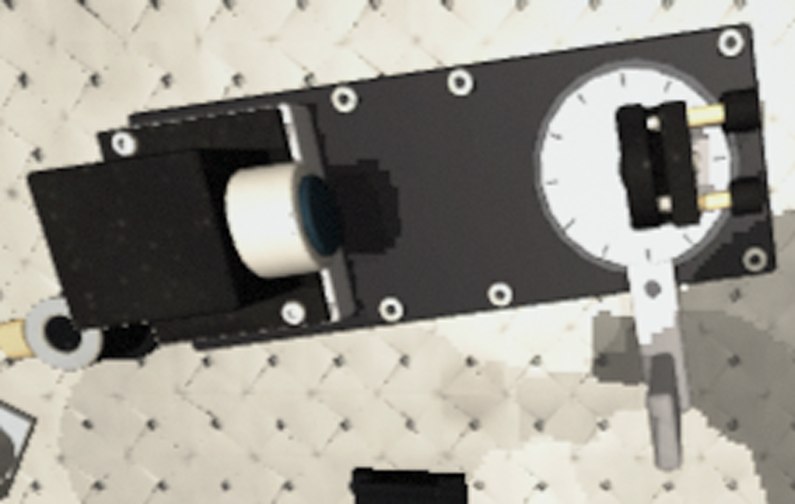

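```bash
cat > st.py <<'E'
from h import *
d=np.load('w7.npz');C=(d['K'],d['R'],d['t'])
f=lambda u,v,z:ray(C,(40+(u+.5)/2.8-.5,45+(v+.5)/2.8-.5),z)
E
python3 - <<'E'
from st import *
c=[f(749,25,10),f(776,267,10),f(130,115,10),f(195,348,10)]
print(np.round(c,1)); a=lambda p,q:np.degrees(np.arctan2(*(q-p)[:2][::-1])).round(2)
print('width',np.linalg.norm(c[0]-c[1]),'len',np.linalg.norm(c[0]-c[2]),'ang x',a(c[0],c[2]),a(c[1],c[3]),'ang y',a(c[0],c[1])-90)
for z in(10,16,20,25): print('disk',z,f(637,166,z).round(1), 'r',np.linalg.norm(f(538,166,z)-f(736,166,z))/2)
for n,p,z in [('far l',(656,467),86),('far r',(682,466),86),('near l',(652,390),86),('near r',(681,390),86),('lens',(322,218),64),('nearr2',(672,388),86)]: print(n,f(*p,z).round(1))
# station pose from back edge midpoint and x direction
for ang in (a(c[0],c[2]),a(c[1],c[3]),a(c[0],c[1])-90):
    t=np.radians(ang);x=np.array([np.cos(t),np.sin(t)]);y=np.array([-x[1],x[0]])
    o=(c[0]+c[1])[:2]/2+45*x
    print(ang,'axis',o.round(1),'lever grip',(o+75*y).round(1),'lens',(o+95*x).round(1))
E
```

```text
[[ 409.2 -178.7   10. ]
 [ 397.7  -98.7   10. ]
 [ 621.2 -150.2   10. ]
 [ 610.7  -69.2   10. ]]
width 80.87966450640532 len 213.9491111779365 ang x 7.67 7.88 ang y 8.120000000000005
disk 10 [ 447.3 -133.4   10. ] r 34.52468082287048
disk 16 [ 447.  -133.5   16. ] r 33.93844095882425
disk 20 [ 446.9 -133.5   20. ] r 33.547614382793405
disk 25 [ 446.7 -133.6   25. ] r 33.059081162754886
far l [439.6 -47.6  86. ]
far r [431.8 -47.9  86. ]
near l [440.6 -71.2  86. ]
near r [432.1 -71.2  86. ]
lens [ 539.7 -118.9   64. ]
nearr2 [434.8 -71.8  86. ]
7.67 axis [ 448.1 -132.7] lever grip [438.  -58.4] lens [ 542.2 -120. ]
7.88 axis [ 448.  -132.5] lever grip [437.8 -58.2] lens [ 542.1 -119.5]
8.120000000000005 axis [ 448.  -132.3] lever grip [437.4 -58.1] lens [ 542.1 -118.9]
```

```bash
python3 - <<'E'
from st import *
# check holder/axis in other views
a=np.load('w1.npz');C1=(a['K'],a['R'],a['t']);print('w1 disk',ray(C1,(393.5,198),18).round(1))
a=np.load('w6.npz');C6=(a['K'],a['R'],a['t']);im=cv2.imread('pics/w6.png')
print('w6 plate model', proj(C6,[[474.2+s*.667*32,-280-s*.745*32,z] for s in(1,-1) for z in(104,)]).round(1), 'disk pred',proj(C6,[446.9,-133,18]).round(1))
plan([436.3,-59,58],[.9906,.1366])
E
python3 -m handwheel '[[[0,0,0],[0,0,-0.087],0],[[0,0,0],[0,0,-0.087],0],[[-0.014,-0.012,0],[0,0,0],0],[[0,0,0.1],[0,0,0],0],[[0,0,0.1],[0,0,0],0]]' 30
python3 -m handwheel '[[[0,0,0.1],[0,0,0],0],[[0,0,0.1],[0,0,0],0],[[0,0,0],[0,0,0],0],[[0,0,0],[0,0,0],0],[[0,0,0],[0,0,0],0]]'
python3 - <<'E'
from h import *
snap('wrist','w8.png')
im=cv2.imread('pics/w8.png');print([r['extent'] for r in spotter.trace('wrist','lever_grip')[:2]])
C=cam('wrist');print(proj(C,[[436.3,-47,86],[436.3,-59,86]]).round(1))
plan([436.3,-59,58],[.9906,.1366])
E
```

```text
w1 disk [ 446.3 -131.    18. ]
w6 plate model [[280.9 160.5]
 [281.  239.9]] disk pred [[211.8 289.7]]
t 15.43 at [433.9 -61.8 220.3] yaw y [-1.  0.  0.] z [-0.  0. -1.] f [ 0.1 -0.4 -0. ] w 42.8
 shift [-0.0137 -0.0121  0.8114]
 turn [ 1.000e-04  1.000e-04 -1.746e-01]
t: 15.85
position: [436.7, -58.3, 180.8]
eef_rot: [-0.001, 0.753, -0.658, 0.001]
force: [0.3, -0.3, -1.3]
grip_width: 42.5
t: 16.27
position: [436.5, -58.7, 141.8]
eef_rot: [-0.0, 0.753, -0.658, 0.001]
force: [0.6, -0.3, 0.8]
grip_width: 42.3
[[233.7, 56.4, 349.7, 247.5]]
[[278.8 245.5]
 [281.4 227.5]]
t 16.37 at [436.7 -58.5 142. ] yaw y [-0.991 -0.136 -0.002] z [ 0.002  0.    -1.   ] f [-0.1 -0.2  0.3] w 42.8
 shift [0.002  0.0031 0.42  ]
 turn [-0.0031 -0.     -0.0013]
```

```bash
python3 -m handwheel '[[[0,0,0.1],[0,0,0],0],[[0,0,0.1],[0,0,0],0],[[0,0,0.1],[0,0,0],0],[[0,0,0.08],[0,0,0],0],[[0,0,0.04],[0,0,0],0]]'
python3 -m handwheel '[[[0,0,0],[0,0,0],0],[[0,0,0],[0,0,0],-0.4],[[0,0,0],[0,0,0],-0.6],[[0,0,0],[0,0,0],-1],[[0,0,0],[0,0,0],-1]]' 30
python3 -m handwheel '[[[0,0,0],[0,0,0],-1],[[0,0,0],[0,0,0],-1],[[0,0,0],[0,0,0],-1],[[0,0,0],[0,0,0],-1],[[0,0,0],[0,0,0],-1]]'
```

```text
t: 16.78
position: [435.4, -58.6, 55.1]
eef_rot: [0.0, 0.754, -0.657, -0.001]
force: [-0.1, -0.0, 0.7]
grip_width: 42.9
t: 17.2
position: [437.9, -58.3, 58.0]
eef_rot: [-0.002, 0.754, -0.657, 0.002]
force: [6.2, -1.3, -1.0]
grip_width: 7.2
t: 17.62
position: [437.9, -58.3, 58.0]
eef_rot: [-0.002, 0.754, -0.657, 0.002]
force: [7.1, -0.8, -1.6]
grip_width: 7.9
```

```bash
for i in 1 2; do python3 -m handwheel '[[[0.0007,-0.0229,0],[0,0,0.0778],-1],[[0.0007,-0.0229,0],[0,0,0.0778],-1],[[0.0007,-0.0229,0],[0,0,0.0778],-1],[[0.0007,-0.0229,0],[0,0,0.0778],-1],[[0.0007,-0.0229,0],[0,0,0.0778],-1]]' 
python3 -m handwheel '[[[0,0,0],[0,0,0],-1],[[0,0,0],[0,0,0],-1],[[0,0,0],[0,0,0],-1],[[0,0,0],[0,0,0],-1],[[0,0,0],[0,0,0],-1]]'; done
```

```text
t: 18.03
position: [460.5, -58.5, 58.0]
eef_rot: [0.002, -0.644, 0.765, -0.001]
force: [3.1, 0.8, 0.7]
grip_width: 7.8
t: 18.45
position: [460.1, -58.5, 58.0]
eef_rot: [0.002, -0.646, 0.764, -0.001]
force: [4.4, 3.1, 4.3]
grip_width: 7.3
t: 18.87
position: [482.1, -65.5, 58.0]
eef_rot: [0.002, -0.521, 0.854, -0.001]
force: [4.9, 4.6, 5.5]
grip_width: 7.3
t: 19.28
position: [482.0, -65.5, 58.0]
eef_rot: [0.002, -0.522, 0.853, -0.001]
force: [5.5, 3.7, 5.4]
grip_width: 7.5
```

```bash
python3 -m handwheel '[[[0.0005,-0.0201,0],[0,0,0.0682],-1],[[0.0005,-0.0201,0],[0,0,0.0682],-1],[[0.0005,-0.0201,0],[0,0,0.0682],-1],[[0,0,0],[0,0,0],-1],[[0,0,0],[0,0,0],-1]]' 
python3 -m handwheel '[[[0,0,0],[0,0,0],-1],[[0,0,0],[0,0,0],-1],[[0,0,0],[0,0,0],-1],[[0,0,0],[0,0,0],-1],[[0,0,0],[0,0,0],-1]]' >/dev/null
python3 - <<'E'
from h import *
C,im=snap('wrist','w9.png'); T,im2=snap('top','t2.png'); S,_=snap('scene','s2.png')
o=manip.get_obs(); Rt=q2R(o['eef_rot']); p=np.array(o['position']); print(p.round(2),'yaw',np.degrees(np.arctan2(Rt[1,1],Rt[0,1])).round(2)%360,np.round(o['force'],1),o['grip_width'],o['t'])
from scipy.optimize import least_squares
P=np.array([[437.9,-58.3],[460.1,-58.5],[482,-65.5],p[:2]])
g=least_squares(lambda q:np.hypot(*(P-q[:2]).T)-q[2],[448,-132,75]).x;print('circle free',g.round(2))
g2=least_squares(lambda q:np.hypot(*(P-q[:2]).T)-75,[448,-132]).x;print('circle R75',g2.round(2))
for A in (g[:2],g2,np.array([446.9,-133])):
    a=np.degrees(np.arctan2(*(P-A).T[::-1]));
    print('lever angles',a.round(2),'theta from rest',(a[0]-a[-1]).round(2))
    s=np.array([474.3,-280.])-A;b=np.degrees(np.arctan2(s[1],s[0]))
    for yaw in(7.85,a[0]-90): print('  yaw',yaw.__round__(2),'needed theta',((yaw-b)/2).round(2))
for k in ['target_plate','target_holder','post_holder','beam_block']:
    print(k,[(round(r['score'],2),r['extent']) for r in spotter.trace('top',k)[:4]])
print('mark on top img',proj(T,[474.3,-280,104]).round(1),'scene',proj(S,[474.3,-280,104]).round(1),[(round(r['score'],2),r['extent']) for r in spotter.trace('scene','target_plate')[:4]])
E
```

```text
t: 19.7
position: [492.4, -71.8, 58.0]
eef_rot: [0.002, -0.452, 0.892, -0.001]
force: [6.0, 3.7, 5.2]
grip_width: 7.1
[492.33 -71.76  58.01] yaw 143.73 [6.1 3.8 3.7] 7.344175807020589 20.2667
circle free [ 448.35 -132.86   75.29]
circle R75 [ 448.43 -132.57]
lever angles [97.98 81.02 63.46 54.26] theta from rest 43.72
  yaw 7.85 needed theta 43.92
  yaw 7.98 needed theta 43.99
lever angles [98.07 81.04 63.41 54.17] theta from rest 43.89
  yaw 7.85 needed theta 43.95
  yaw 8.07 needed theta 44.06
lever angles [96.87 79.95 62.53 53.43] theta from rest 43.44
  yaw 7.85 needed theta 43.65
  yaw 6.87 needed theta 43.16
target_plate [(0.66, [249.2, 132.4, 272.5, 151.9]), (0.49, [296.0, 124.3, 307.8, 155.6])]
target_holder [(0.93, [304.6, 220.6, 339.7, 257.3]), (0.65, [348.0, 195.0, 373.7, 222.8])]
post_holder [(0.58, [388.7, 218.7, 408.2, 233.9])]
beam_block [(0.63, [382.3, 169.1, 404.3, 193.7])]
mark on top img [[323.5 236. ]] scene [[268.1 233. ]] [(0.82, [318.7, 190.8, 340.9, 226.3]), (0.65, [300.6, 175.8, 308.5, 210.4]), (0.62, [254.0, 231.1, 281.3, 258.7])]
```

```bash
python3 -c "
from h import *
o=manip.get_obs();print(o['t'],o['position'],o['grip_width'],o['force'])
print(hand_in())"
```

```text
20.5167 [492.31792436 -71.74631538  57.9930892 ] 7.1782513755749235 [5.01724715 4.17550154 3.93025095]
the job is handed in; nothing more can be done
None
```

I moved the plate from its storage stand into the large holder's slot and let go. I then gripped the lever, swung it to about 43.8° (0.76 rad) and handed in while holding it there, at t ≈ 20.5 s.

**Plate:** Contact with the slot floor came at TCP height 72.6 mm, exactly as predicted. After release, the wrist picture showed the plate upright in the slot, with its upper edge where a seated plate's should be (row 240 predicted, 240 measured).

**Lever:** The arm's path while swinging fits a circle of radius 75.3 mm about the turntable axis, against the stated 75 mm. It puts the lever at 43.7–43.9°, and the aim computed with the axis from that fit is 43.9–44.1°.

**Disagreements:**
- **Axis position:** The picture-only estimate of the axis was about 1.5 mm off the one from the arm's path. It would ask for 43.2–43.65°; I trusted the arm's path.
- **No direct view:** The small camera's own picture is not available, so that it sees the cross rests on this geometry alone.
- **Missed detection:** In the last top picture the network did not report the seated plate. It did find it in the scene picture, where it was expected.

The post holder and the object the network takes for the beam block were still where they stood at the start in the last top picture. The highest wrist force I saw was about 13 N.

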